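# Stand the bearing ring's tilt plate on its prop leg

### The job

Two tilting inspection stands are on the bench; one has a bearing ring lying on its plate, the other is empty. On the stand with the ring, swing the spring-loaded prop leg up by its side grip until it goes past over-centre and locks against its stop, so that the plate stands tilted on the leg with the ring still on it. Leave the empty stand's leg folded, and let go.

Things in the scene. Friction and masses are not known exactly. Their poses are not given: they have to be found in the camera images.
- prop_grip (a point): Middle of the level grip sleeve (dia 18, 46 long) at the left (+y) end of the prop leg's cross bar, 52 mm outside the plate's edge, 41 outside the leg's arm; folded, it is 45 mm above the bench, nothing beneath. y axis: outward along grip and pivot axis; leg folded: x level, along the stand away from the robot, z up; axes turn with the leg.
- prop (a joint): Leg angle, rad: 0 folded, 1.45 at its stop. The grip swings up and away from the robot on a 110 mm arc; folded it is 108 mm nearer the robot than the pivot and 23 mm above it (arms 12 degrees above level). A light spring folds it; from 0.25 its roller lifts the plate (about 10 N at the grip); beyond about 1.05 it is over-centre, and the plate's weight snaps and holds it on the stop.
- ring_center (a point): Centre of the loose steel ring (86 outside, 72 inside, 34 mm high, 0.45 kg; z its axis) lying on the plate of the stand to raise: steel, 200 x 110 x 10 mm, level, top 90 mm above the bench, hinged at its robot-side end, where a 10 mm ledge stops the ring. On the locked leg it tilts 23 degrees. Grey base 240 x 142 mm, fixed to the bench.
- spare_prop (a joint): Leg angle, rad, of the other stand: same build and size, grip also on its left, plate empty; 0 folded, its leg is to stay so. Each leg is a U-shaped bail of 10 mm steel bar, an arm outside each side of the plate, pivoted low on the base near the middle of its length, its cross bar, with a roller, passing under the plate.
Mind the look-alikes: they are no part of the job. Leave any yellow look-alike of the part that bears ring_center alone.

How it is judged:
By the outcome, as a careful person would: the job done as asked, in the order asked, and still so for the second after the job is handed in, with the robot touching nothing.
It also fails if it takes over 37 s, if anything falls off the work surface, if the arm or the gripper's body presses on something with over 40 N, if the wrist force passes 120 N, or if a joint passes its speed limit or range.

### The arm

A 7-joint arm with a two-finger parallel gripper is mounted at the origin on the work surface. World frame = base frame: x ahead of the robot, y to its left, z up, the work surface at z = 0. Lengths are in m, angles in rad, forces in N, time in s.
With the tool pointing down it reaches from about 0.425 to 1.025 m from the base axis. Payload 9.4 kg.
Tool frame: the origin (TCP) lies on the mounting face of the last link; the fingertips stand 173 mm ahead of it and the grasp point (between the pads) lies 155 mm ahead of it; z points along the fingers, x is the direction in which the jaws open and shut, and the axes are right-handed (so a half turn about z gives the same grasp; the last joint's range is limited). The gripper opens to 85 mm and grips with 20 to 120 N. Pads are 22 mm wide; open, the fingers measure 114 mm over their backs; the gripper's body (76 mm by 85 mm) begins 54 mm behind the grasp point. The pads swing forward as they close: fully open they stand 13 mm farther back than shut.
Start: joints at [-1.408, 0.599, -0.003, 1.599, 0.002, 0.943, -0.08], TCP at [0.172, 0.704, 0.405] pointing down, gripper open.
Joint ranges: [-2.57, 2.57], [-0.35, 1.97], [-1.29, 1.29], [0.11, 2.56], [-1.05, 4.19], [0.11, 1.86], [-2.63, 2.63]. Speed limits (rad/s): [2.22, 2.22, 3.01, 3.01, 3.14, 3.14, 3.14].

### API

Orientations are given as a rotation vector (axis times angle).
In Python, from workcell import env gives the robot as it stands. The module is installed in compiled form; this text tells all that it offers.
- The arm moves only by the shell command python3 -m crank 'ROWS' [FORCE]. ROWS is JSON, a list of rows, each an object of numbers: "ax", "ay", "az": the turn, a rotation vector about the tool's x, y, z in units of 8 degrees (1.0 is 8 degrees); "x", "y", "z": the shift along the tool's x, y, z in units of 25 mm (1.0 is 25 mm); "jaw": the gripper's target within -1 to 1 (fully open at 1, half-way at 0, shut at -1). In form: [{"ax": .., "ay": .., "az": .., "x": .., "y": .., "z": .., "jaw": ..}, ...]. A call has exactly 5 rows; each row shifts and turns the commanded pose from where the row before left it, along the tool's axes as they then stand; what a row does not reach is not made up. A row lasts 1/8 s, in which the tool goes at most 62.5 mm and 10.7 degrees, less where a joint would pass 70% of its speed; a pose out of reach is approached as far as the arm can. A call is refused whole if a number of a shift passes 1 or a number of a turn 1, either way. A call with a gripper value outside its range is refused whole. The fingers move at their own pace and stop on an object; FORCE is the grip in N (left out, the last holds). Time passes only in rows, so rows that do not move let the fingers close, or fill a call up. It gives the time, the measured TCP pose, the force and the opening at its end, in the units of the state.
- env.sense(): the state, without advancing time (a new reading comes with each control period).
- env.read_camera(name): name is "side" or "top" or "wrist"; returns a dict with "img" (480x640x3 uint8, red, green, blue), "depth" (480x640 float32, m along the optical axis (not along the pixel's ray), 0 where there is no reading), "fov_y" (degrees; the focal length in pixels is half the picture's height over the tangent of half this angle, whatever the lens; pixels are square), "cx", "cy" (the principal point, pixels), "R" (3x3) and "t" (3): a world point X has camera coordinates R X + t; the wrist camera has in their place "mount" (4x4, takes a point from camera to tool coordinates, whose origin is the TCP and whose axes are the tool frame's). Camera axes: x right, y down, z forward; pixel columns grow to the right and rows downward; lengths in m; the calibration is good to about 2 mm. The wrist camera is an equidistant fisheye: a pixel r from the principal point sees the ray r / f radians off the axis. A picture is of the moment at which its call begins: read the wrist's pose just before it.
- env.hand_in(): hands the job in, once; it reports no verdict.
The state is a dict: "clock": time; "qpos": joint angles; "qd": joint speeds; "joint_efforts": joint torques, N m; "position": TCP position; "eef_rot": TCP orientation; "wrist_force": force on the tool from outside, world axes, zero at the start; "ft_torque": the same for the moment, N m; "finger_gap": finger opening in m.
Only numpy, scipy, OpenCV 4.12 (cv2) and the standard library are available. Lean on these libraries where they do the work, as an engineer would, in place of code of your own. Each camera call takes 0.05 s, during which the arm holds its last target.

## Working session

There is one attempt and no reset: what is moved stays moved. The work goes in short steps, Python scripts to look and compute and a shell command to move; the robot and the scene stay as the last step left them, time stands still between calls to the robot, and variables do not carry over. Pictures are saved under pics/ and viewed, and the job is handed in when it is done.

```bash
mkdir -p pics; cat > h.py <<'E'
import numpy as np, cv2
from workcell import env
from scipy.spatial.transform import Rotation as Ro
def pt(c,u,v,d=None):
    f=240/np.tan(np.radians(c['fov_y'])/2)
    d=c['depth'][int(v),int(u)] if d is None else d
    p=np.array([(u-c['cx'])/f*d,(v-c['cy'])/f*d,d])
    return np.array(c['R']).T@(p-np.array(c['t']))
def save(n,im): cv2.imwrite('pics/'+n+'.png',im[:,:,::-1])
E
python3 - <<'E'
from h import *
import pickle
print(env.sense())
for n in ['top','side']:
    c=env.read_camera(n); save(n+'0',c['img']); pickle.dump(c,open(n+'0.pkl','wb')); print(n,c['fov_y'],c['cx'],c['cy'],c['R'],c['t'])
E
```

```text
{'clock': 0.0, 'qpos': array([-1.40767366,  0.60009677, -0.00252371,  1.60015876,  0.00178179,
        0.9428961 , -0.07978633]), 'qd': array([-0.00069603, -0.00062443, -0.00036361, -0.00055289, -0.00069115,
        0.00027034, -0.00023493]), 'joint_efforts': array([ 6.00054009e-04, -7.76455307e+01,  1.56502079e+00, -2.57996947e+01,
        1.23939299e-02,  9.04559536e-03,  2.30636800e-05]), 'position': array([0.17215899, 0.7040393 , 0.40382719]), 'eef_rot': array([ 2.47034433e+00,  1.93914874e+00, -1.78034209e-03]), 'wrist_force': array([ 0.19724065,  0.37329584, -0.19588915]), 'ft_torque': array([-0.00989687, -0.03510362, -0.00997719]), 'finger_gap': 0.08560267447032732}
top 51.95036376518474 320.2299212275337 236.8144349242275 [[ 0.01764289 -0.99974236  0.01428062]
 [-0.991227   -0.01936022 -0.13074485]
 [ 0.13098764 -0.01184862 -0.99131319]] [-0.09526705  0.48579091  0.92261125]
side 46.136505639788716 325.2985579694691 247.98395551755354 [[ 0.92432734 -0.38132044  0.014618  ]
 [-0.28128431 -0.70672406 -0.64916888]
 [ 0.25787226  0.59593273 -0.76050384]] [-0.49603198  0.12529319  1.132101  ]
```

View pics/top0.png

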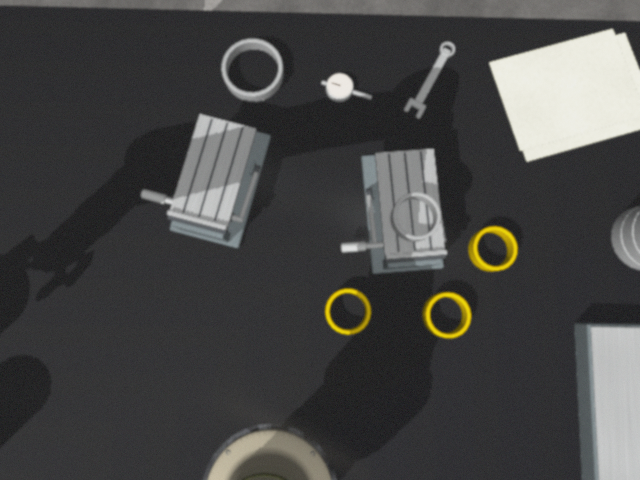

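View pics/side0.png

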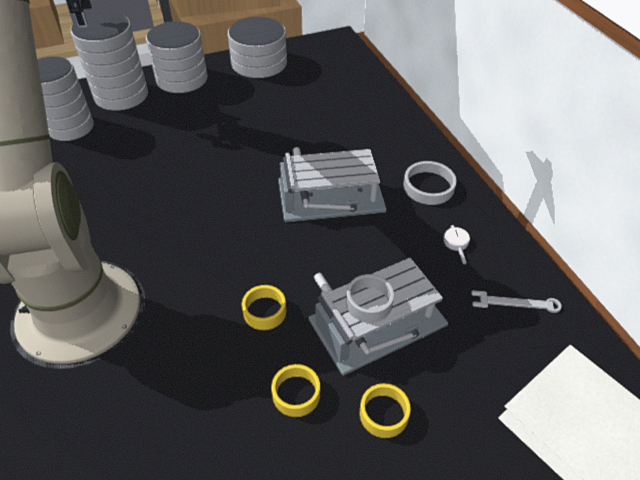

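The top view shows the following candidates:
- **Ring stand:** the plate is around (412,205), the ring at (415,217) and the grip at (350,247).
- **Empty stand:** the plate is around (215,170) and its grip is at (155,196).
- **Look-alike rings:** yellow at (348,312), (447,315) and (493,249), plus a loose grey one at (252,70).

I choose the grip at (350,247) and will check it in a crop.

```bash
python3 - <<'E'
from h import *
import pickle
c=pickle.load(open('top0.pkl','rb'))
im=c['img'][135:285,320:480]; save('crop0',cv2.resize(im,None,fx=4.5,fy=4,interpolation=cv2.INTER_CUBIC) if 0 else cv2.resize(im,None,fx=4,fy=4,interpolation=cv2.INTER_CUBIC))
for u,v in [(345,248),(350,247),(355,246),(360,246),(366,245),(372,244),(380,160),(432,155),(387,256),(440,250),(425,165),(395,217),(438,217)]:
    print((u,v),pt(c,u,v).round(4))
E
```

```text
(345, 248) [ 0.4648 -0.1335  0.0492]
(350, 247) [ 0.4664 -0.1427  0.0534]
(355, 246) [ 0.4685 -0.1521  0.0534]
(360, 246) [ 0.4689 -0.1618  0.0514]
(366, 245) [ 0.4713 -0.1734  0.049 ]
(372, 244) [ 0.4735 -0.185   0.048 ]
(380, 160) [ 0.6264 -0.1943  0.0901]
(432, 155) [ 0.6384 -0.2919  0.0891]
(387, 256) [ 0.4464 -0.2062  0.0979]
(440, 250) [ 0.4588 -0.3014  0.1005]
(425, 165) [ 0.6187 -0.2784  0.0897]
(395, 217) [ 0.5139 -0.217   0.1205]
(438, 217) [ 0.5147 -0.2925  0.1243]
```

View pics/crop0.png

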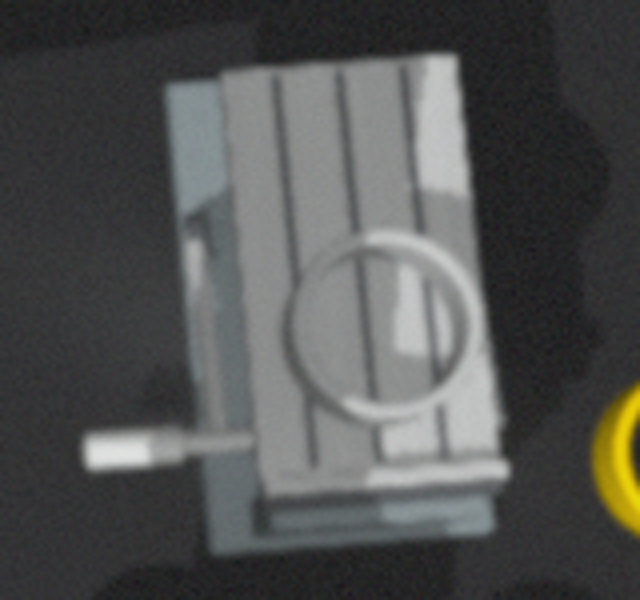

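The crop confirms it. The ring lies on this plate, and the sleeve runs from crop (85,452) to (183,445), which puts its centre at about u=353.5, v=247.2 in the full picture. Next I compute the stand's yaw and the rows' axes.

```bash
python3 - <<'E'
from h import *
import pickle
c=pickle.load(open('top0.pkl','rb'))
f=240/np.tan(np.radians(c['fov_y'])/2); R=np.array(c['R']);t=np.array(c['t'])
def onz(cu,cv_,z,full=False):
    u,v=(cu,cv_) if full else (320+cu/4,135+cv_/4)
    d=R.T@np.array([(u-c['cx'])/f,(v-c['cy'])/f,1]); o=-R.T@t
    return o+d*(z-o[2])/d[2]
a,b=onz(85,452,.047),onz(183,446,.047); print('grip ends',a,b,np.linalg.norm(a-b),'mid',(a+b)/2, 'yaw',np.degrees(np.arctan2(*(a-b)[[0,1]])))
P=[onz(*p,.09) for p in [(222,72),(457,57),(262,488),(502,470)]]
print(np.round(P,4)); 
for i,j in [(2,0),(3,1)]: d=P[j]-P[i]; print(np.linalg.norm(d),np.degrees(np.arctan2(d[1],d[0])))
for i,j in [(1,0),(3,2)]: d=P[i]*-1+P[j]; print(np.linalg.norm(d),np.degrees(np.arctan2(-d[0],d[1])))
print('yellow',onz(348,312,.034,True),onz(447,315,.034,True))
print('ring',onz(415,217,.124,True))
s=pickle.load(open('side0.pkl','rb'))
for u,v in [(320,278),(323,284),(326,288)]: print(pt(s,u,v).round(4))
save('crops',cv2.resize(s['img'][240:380,290:460],None,fx=4,fy=4,interpolation=cv2.INTER_CUBIC))
E
```

```text
grip ends [ 0.46486461 -0.12646925  0.047     ] [ 0.46863894 -0.17318299  0.047     ] 0.046865967451537864 mid [ 0.46675177 -0.14982612  0.047     ] yaw -4.619297462290584
[[ 0.6397 -0.1859  0.09  ]
 [ 0.6493 -0.296   0.09  ]
 [ 0.4453 -0.2047  0.09  ]
 [ 0.4555 -0.3141  0.09  ]]
0.195309345405236 5.5099961479436095
0.19462810330416036 5.3296218585837645
0.11052411018347585 5.020530630481578
0.10990767679635192 5.37343115661022
yellow [ 0.34429642 -0.14149063  0.034     ] [ 0.34192382 -0.33011885  0.034     ]
ring [ 0.51395747 -0.25186467  0.124     ]
[ 0.4658 -0.1418  0.0531]
[ 0.4658 -0.1577  0.0528]
[ 0.4686 -0.1667  0.0493]
```

View pics/crops.png

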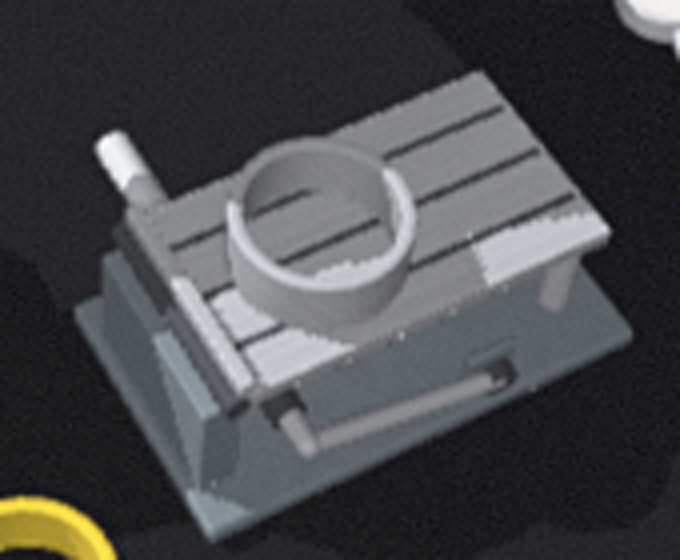

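Measurements agree with the description: the grip is at (0.467, -0.150, 0.045), the stand's yaw is +5.3°, the plate edge is 52.7 mm inside the grip, and the sleeve measures 47 mm. I now swing the arm across.

```bash
python3 -m crank '[{"y":1,"az":0.887,"jaw":0.1},{"y":1,"az":0.887,"jaw":0.1},{"y":1,"az":0.887,"jaw":0.1},{"y":1,"az":0.887,"jaw":0.1},{"y":1,"az":0.887,"jaw":0.1}]' 60; python3 -m crank '[{"y":1,"az":0.887,"jaw":0.1},{"y":1,"az":0.887,"jaw":0.1},{"y":1,"az":0.887,"jaw":0.1},{"y":1,"az":0.887,"jaw":0.1},{"y":1,"az":0.887,"jaw":0.1}]'
```

```text
invalid input
invalid input
```

```bash
python3 -m crank '[{"ax":0,"ay":0,"az":0.887,"x":0,"y":1,"z":0,"jaw":0.1},{"ax":0,"ay":0,"az":0.887,"x":0,"y":1,"z":0,"jaw":0.1},{"ax":0,"ay":0,"az":0.887,"x":0,"y":1,"z":0,"jaw":0.1},{"ax":0,"ay":0,"az":0.887,"x":0,"y":1,"z":0,"jaw":0.1},{"ax":0,"ay":0,"az":0.887,"x":0,"y":1,"z":0,"jaw":0.1}]' 60
```

```text
clock: 0.72
position: [0.2816, 0.646, 0.4041]
eef_rot: [2.946, 1.088, -0.001]
wrist_force: [-0.2, 0.5, -0.6]
finger_gap: 0.0471
```

```bash
python3 -m crank '[{"ax":0,"ay":0,"az":0.887,"x":0,"y":1,"z":0,"jaw":0.1},{"ax":0,"ay":0,"az":0.887,"x":0,"y":1,"z":0,"jaw":0.1},{"ax":0,"ay":0,"az":0.887,"x":0,"y":1,"z":0,"jaw":0.1},{"ax":0,"ay":0,"az":0.887,"x":0,"y":1,"z":0,"jaw":0.1},{"ax":0,"ay":0,"az":0.887,"x":0,"y":1,"z":0,"jaw":0.1}]'
python3 -m crank '[{"ax":0,"ay":0,"az":0,"x":0.6,"y":1,"z":0,"jaw":0.1},{"ax":0,"ay":0,"az":0,"x":0.6,"y":1,"z":0,"jaw":0.1},{"ax":0,"ay":0,"az":0,"x":0.6,"y":1,"z":0,"jaw":0.1},{"ax":0,"ay":0,"az":0,"x":0.6,"y":1,"z":0,"jaw":0.1},{"ax":0,"ay":0,"az":0,"x":0.6,"y":1,"z":0,"jaw":0.1}]'
for i in 1 2 3; do python3 -m crank '[{"ax":0,"ay":0,"az":0,"x":0,"y":1,"z":0,"jaw":0.1},{"ax":0,"ay":0,"az":0,"x":0,"y":1,"z":0,"jaw":0.1},{"ax":0,"ay":0,"az":0,"x":0,"y":1,"z":0,"jaw":0.1},{"ax":0,"ay":0,"az":0,"x":0,"y":1,"z":0,"jaw":0.1},{"ax":0,"ay":0,"az":0,"x":0,"y":1,"z":0,"jaw":0.1}]'; done
```

```text
clock: 1.35
position: [0.3364, 0.5356, 0.4043]
eef_rot: [3.138, 0.138, -0.0]
wrist_force: [-0.4, 0.3, -0.2]
finger_gap: 0.0473
clock: 1.98
position: [0.4226, 0.4182, 0.4044]
eef_rot: [3.138, 0.146, -0.001]
wrist_force: [0.0, 0.2, 0.1]
finger_gap: 0.0473
clock: 2.6
position: [0.4338, 0.293, 0.4048]
eef_rot: [-3.138, -0.146, -0.0]
wrist_force: [0.1, 0.6, 0.2]
finger_gap: 0.0469
clock: 3.22
position: [0.4453, 0.1684, 0.4048]
eef_rot: [-3.138, -0.145, -0.0]
wrist_force: [-0.6, -0.2, 0.0]
finger_gap: 0.0469
clock: 3.85
position: [0.4566, 0.044, 0.4048]
eef_rot: [-3.138, -0.145, -0.0]
wrist_force: [1.0, -0.1, 0.4]
finger_gap: 0.047
```

```bash
python3 -m crank '[{"ax":0,"ay":0,"az":0,"x":-0.1,"y":1,"z":0,"jaw":0.1},{"ax":0,"ay":0,"az":0,"x":-0.1,"y":1,"z":0.2,"jaw":0.1},{"ax":0,"ay":0,"az":0,"x":-0.1,"y":1,"z":0.6,"jaw":0.1},{"ax":0,"ay":0,"az":0,"x":0,"y":1,"z":0.8,"jaw":0.1},{"ax":0,"ay":0,"az":0,"x":0,"y":1,"z":0.8,"jaw":0.1}]'
python3 -m crank '[{"ax":0,"ay":0,"az":0,"x":0,"y":1,"z":0.8,"jaw":0.1},{"ax":0,"ay":0,"az":0,"x":0,"y":1,"z":0.8,"jaw":0.1},{"ax":0,"ay":0,"az":0,"x":0,"y":0.4,"z":0.6,"jaw":0.1},{"ax":0,"ay":0,"az":0,"x":0,"y":0,"z":0,"jaw":0.1},{"ax":0,"ay":0,"az":0,"x":0,"y":0,"z":0,"jaw":0.1}]'
cat > w.py <<'E'
from h import *
import sys
s=env.sense(); c=env.read_camera('wrist'); save(sys.argv[1],c['img'])
M=np.array(c['mount']); f=240/np.tan(np.radians(c['fov_y'])/2)
RT=Ro.from_rotvec(s['eef_rot']).as_matrix()
def wp(u,v):
    d=c['depth'][int(v),int(u)]; dx,dy=u-c['cx'],v-c['cy']; r=np.hypot(dx,dy); th=r/f
    ray=np.array([np.sin(th)*dx/max(r,1e-9),np.sin(th)*dy/max(r,1e-9),np.cos(th)]); p=ray*d/ray[2]
    return RT@(M[:3,:3]@p+M[:3,3])+s['position']
E
python3 - w1 <<'E'
exec(open('w.py').read())
import pickle
pickle.dump((s,c),open('w1.pkl','wb'));print(s['position'],c['fov_y'],M.round(3))
E
```

```text
clock: 4.47
position: [0.4606, -0.0809, 0.3443]
eef_rot: [3.138, 0.146, 0.001]
wrist_force: [-0.1, 0.2, 0.3]
finger_gap: 0.0469
clock: 5.1
position: [0.4664, -0.1392, 0.2901]
eef_rot: [-3.138, -0.145, -0.0]
wrist_force: [0.7, 0.1, 0.1]
finger_gap: 0.0468
[ 0.46635613 -0.13920208  0.29014224] 65.70646984690485 [[ 1.    -0.001 -0.     0.   ]
 [ 0.001  0.948  0.32  -0.083]
 [ 0.    -0.32   0.948  0.03 ]
 [ 0.     0.     0.     1.   ]]
```

View pics/w1.png

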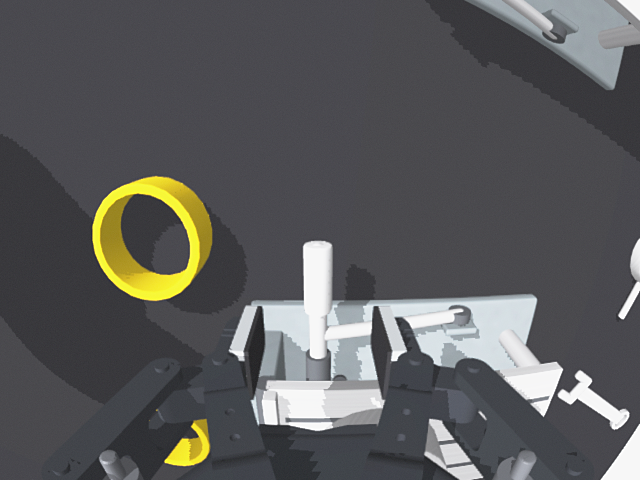

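The wrist view shows the sleeve from (317,243) to (317,312), centred between the pads at (250..390). The yellow ring at (152,238) is well to the side.

```bash
python3 - w2 <<'E'
exec(open('w.py').read())
for p in [(317,250),(317,262),(317,275),(317,290),(317,308),(308,275),(326,275),(318,325),(160,180),(207,245)]: print(p,wp(*p).round(4))
E
```

```text
(317, 250) [ 0.4655 -0.1275  0.0536]
(317, 262) [ 0.4661 -0.1346  0.0549]
(317, 275) [ 0.467  -0.1437  0.0529]
(317, 290) [ 0.4679 -0.1537  0.0528]
(317, 308) [ 0.469  -0.1654  0.0543]
(308, 275) [ 0.4616 -0.1447  0.0517]
(326, 275) [ 0.4725 -0.1439  0.0513]
(318, 325) [ 0.471  -0.1798  0.0506]
(160, 180) [ 0.3521 -0.0992  0.0152]
(207, 245) [ 0.388  -0.1443  0.015 ]
```

```bash
python3 -m crank '[{"ax":0,"ay":0,"az":0,"x":0,"y":0.1,"z":0.8,"jaw":0.1},{"ax":0,"ay":0,"az":0,"x":0.03,"y":0.1,"z":0.8,"jaw":0.1},{"ax":0,"ay":0,"az":0,"x":0,"y":0,"z":0.8,"jaw":0.1},{"ax":0,"ay":0,"az":0,"x":0,"y":0,"z":0.8,"jaw":0.1},{"ax":0,"ay":0,"az":0,"x":0,"y":0,"z":0.4,"jaw":0.1}]' 60
python3 -m crank '[{"ax":0,"ay":0,"az":0,"x":0,"y":0,"z":0,"jaw":0.1},{"ax":0,"ay":0,"az":0,"x":0,"y":0,"z":0,"jaw":-0.4},{"ax":0,"ay":0,"az":0,"x":0,"y":0,"z":0,"jaw":-1},{"ax":0,"ay":0,"az":0,"x":0,"y":0,"z":0,"jaw":-1},{"ax":0,"ay":0,"az":0,"x":0,"y":0,"z":0,"jaw":-1}]'
python3 -m crank '[{"ax":0,"ay":0,"az":0,"x":0,"y":0,"z":0,"jaw":-1},{"ax":0,"ay":0,"az":0,"x":0,"y":0,"z":0,"jaw":-1},{"ax":0,"ay":0,"az":0,"x":0,"y":0,"z":0,"jaw":-1},{"ax":0,"ay":0,"az":0,"x":0,"y":0,"z":0,"jaw":-1},{"ax":0,"ay":0,"az":0,"x":0,"y":0,"z":0,"jaw":-1}]'
```

```text
clock: 5.82
position: [0.4679, -0.1437, 0.1994]
eef_rot: [-3.138, -0.147, -0.0]
wrist_force: [-0.6, 0.0, -1.2]
finger_gap: 0.0469
clock: 6.45
position: [0.4671, -0.1443, 0.1999]
eef_rot: [-3.138, -0.145, 0.001]
wrist_force: [-5.7, -1.2, 3.9]
finger_gap: 0.0163
clock: 7.08
position: [0.4671, -0.1443, 0.1998]
eef_rot: [-3.138, -0.145, 0.002]
wrist_force: [-5.5, -0.9, 4.2]
finger_gap: 0.0159
```

```bash
python3 - w3 <<'E'
exec(open('w.py').read())
print(s['position'],s['wrist_force'],s['finger_gap'],s['ft_torque'])
# arc plan: leg angle -> dx(fwd),dz
a0=np.arctan2(23,108)
for th in np.arange(0,1.51,.1): print(round(th,2), np.round(110.4*np.array([np.cos(a0)-np.cos(a0+th),np.sin(a0+th)-np.sin(a0)])/25,3))
E
```

```text
[ 0.46711782 -0.14429799  0.19978299] [-5.51566702 -0.88421299  4.23114299] 0.015874641334123377 [-0.27098647  0.92881995  0.07051023]
0.0 [0. 0.]
0.1 [0.113 0.427]
0.2 [0.269 0.84 ]
0.3 [0.465 1.235]
0.4 [0.699 1.609]
0.5 [0.97  1.958]
0.6 [1.274 2.278]
0.7 [1.608 2.566]
0.8 [1.97  2.819]
0.9 [2.355 3.035]
1.0 [2.759 3.212]
1.1 [3.18  3.347]
1.2 [3.611 3.439]
1.3 [4.05  3.488]
1.4 [4.491 3.493]
1.5 [4.931 3.454]
```

View pics/w3.png

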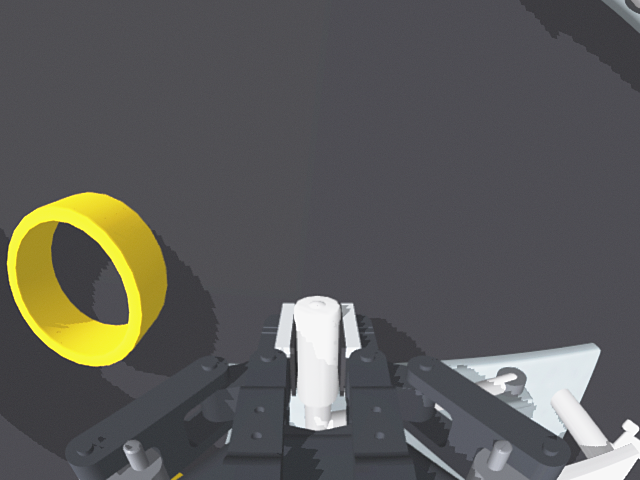

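The sleeve is held: the gap is 16 mm and the pads straddle the sleeve at (317,350). I swing it along the arc, a call at a time.

```bash
python3 -m crank '[{"ax":0,"ay":0,"az":0,"x":0.11,"y":0,"z":-0.43,"jaw":-1},{"ax":0,"ay":0,"az":0,"x":0.16,"y":0,"z":-0.41,"jaw":-1},{"ax":0,"ay":0,"az":0,"x":0.2,"y":0,"z":-0.4,"jaw":-1},{"ax":0,"ay":0,"az":0,"x":0.23,"y":0,"z":-0.37,"jaw":-1},{"ax":0,"ay":0,"az":0,"x":0.27,"y":0,"z":-0.35,"jaw":-1}]' 70
python3 - t1 <<'E'
exec(open('w.py').read())
print(s['position'],s['wrist_force'],s['finger_gap'],s['ft_torque'])
c=env.read_camera('top'); save('t1',c['img'][100:300,200:500].repeat(2,0).repeat(2,1))
c=env.read_camera('side'); save('s1',c['img'][140:380,200:500].repeat(2,0).repeat(2,1))
E
```

```text
clock: 7.75
position: [0.4883, -0.1424, 0.2479]
eef_rot: [-3.137, -0.143, 0.016]
wrist_force: [-16.3, -5.1, -1.8]
finger_gap: 0.0155
[ 0.4882846  -0.14244618  0.24790467] [-16.266306    -5.07068123  -1.84873924] 0.015494475178545512 [-1.06431347  3.3836496   0.11540717]
```

View pics/s1.png

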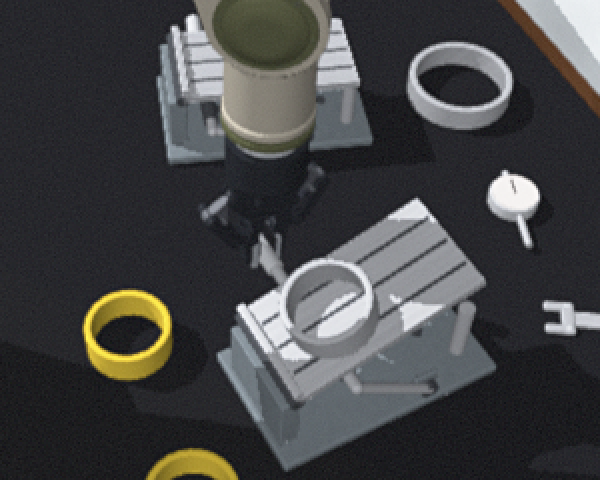

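The side view shows the plate rising with the ring still on it. The grip is at crop (268,255). The -16 N in x comes from the sleeve twisting in the pads, so I ease the grip force and continue.

```bash
python3 -m crank '[{"ax":0,"ay":0,"az":0,"x":0.3,"y":0,"z":-0.32,"jaw":-1},{"ax":0,"ay":0,"az":0,"x":0.33,"y":0,"z":-0.29,"jaw":-1},{"ax":0,"ay":0,"az":0,"x":0.36,"y":0,"z":-0.25,"jaw":-1},{"ax":0,"ay":0,"az":0,"x":0.38,"y":0,"z":-0.22,"jaw":-1},{"ax":0,"ay":0,"az":0,"x":0.4,"y":0,"z":-0.18,"jaw":-1}]' 45
python3 - t2 <<'E'
exec(open('w.py').read())
print(s['position'],s['wrist_force'],s['finger_gap'],s['ft_torque'])
c=env.read_camera('side'); save('s2',c['img'][140:380,200:500].repeat(2,0).repeat(2,1))
E
```

```text
clock: 8.52
position: [0.5285, -0.139, 0.2819]
eef_rot: [-3.133, -0.14, 0.026]
wrist_force: [-37.5, -2.1, 53.4]
finger_gap: 0.0158
[ 0.52845921 -0.13904764  0.28188599] [-37.54798287  -2.05197877  53.44361952] 0.015751515357806674 [-0.34927543  9.00480414  0.04268495]
```

View pics/s2.png

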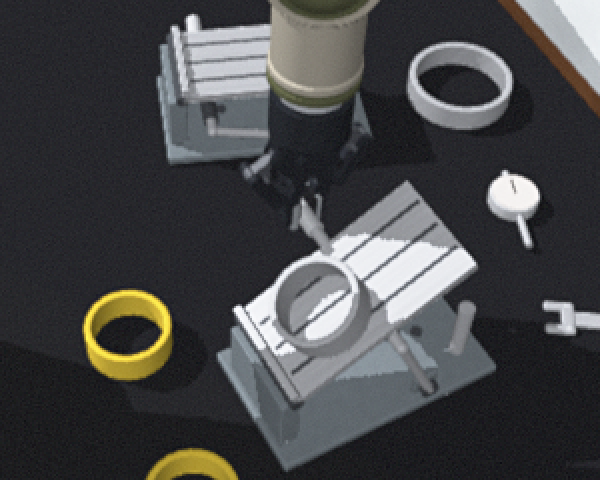

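View pics/t2.png

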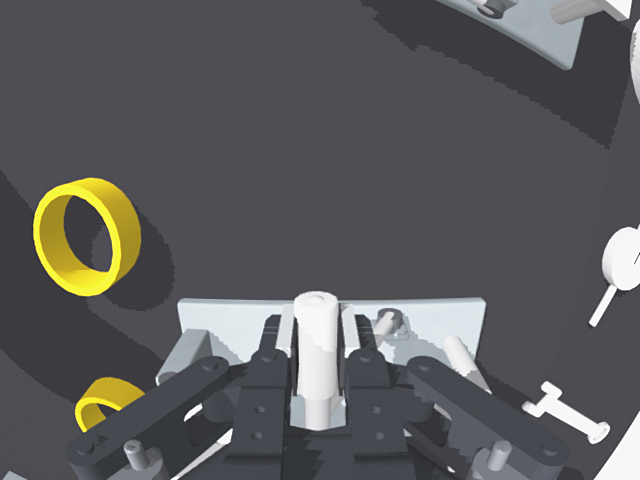

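The side view shows the plate raised and the ring still on it near the ledge. Wrist force is now (-37, 53) N. The pads hold the sleeve against turning, and the commanded arc is about 5 mm tight. I relieve this by tilting the tool with the leg, with a lighter grip and a little more height.

```bash
python3 -m crank '[{"ax":0,"ay":-0.4,"az":0,"x":0.42,"y":0,"z":-0.2,"jaw":-1},{"ax":0,"ay":-0.4,"az":0,"x":0.45,"y":0,"z":-0.2,"jaw":-1},{"ax":0,"ay":-0.4,"az":0,"x":0.48,"y":0,"z":-0.16,"jaw":-1},{"ax":0,"ay":-0.4,"az":0,"x":0.48,"y":0,"z":-0.14,"jaw":-1},{"ax":0,"ay":-0.4,"az":0,"x":0.48,"y":0,"z":-0.14,"jaw":-1}]' 30
cat > st.py <<'E'
exec(open('w.py').read())
g=s['position']+RT@[0,0,.155]; d=g-np.array([.467,-.144,.045]); dx=d[0]*.9957+d[1]*.0924
p=np.array([dx-.108,d[2]+.023]); print('pos',s['position'].round(4),'F',s['wrist_force'].round(1),'T',s['ft_torque'].round(2),'gap',s['finger_gap'],'grasp',g.round(4),'r',np.hypot(*p).round(4),'theta',np.round(np.arctan2(p[1],-p[0])-.21,3),'tilt',np.degrees(np.arccos(-RT[2,2])))
c=env.read_camera('side'); save(sys.argv[2],c['img'][140:380,200:500].repeat(2,0).repeat(2,1))
E
python3 st.py w4 s4
```

```text
clock: 9.25
position: [0.5981, -0.1305, 0.2896]
eef_rot: [3.093, 0.147, -0.429]
wrist_force: [10.2, -0.3, -45.7]
finger_gap: 0.0155
pos [ 0.5981 -0.1305  0.2896] F [ 10.2  -0.3 -45.7] T [ 0.19 -5.21  0.17] gap 0.01549260721679038 grasp [ 0.5561 -0.1348  0.1405] r 0.1199 theta 1.206 tilt 15.80069074626019
```

View pics/s4.png

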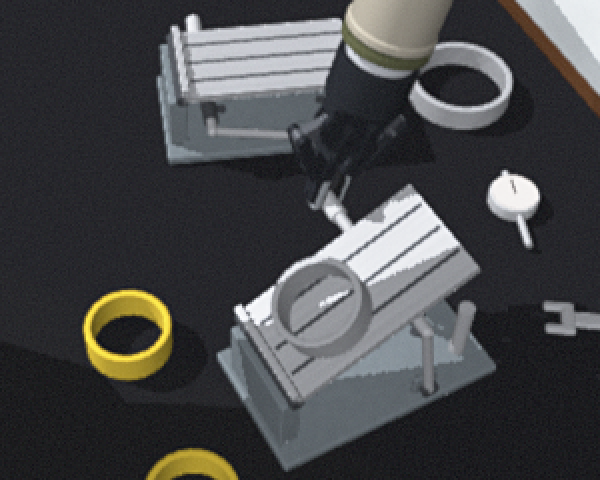

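The side view shows the leg nearly upright, at about 1.2 rad and past over-centre, with the ring on the ledge side of the plate. The tool is now about 4 mm high and being pulled down, so I ease down and carry on to the stop with a light grip.

```bash
python3 -m crank '[{"ax":0,"ay":0,"az":0,"x":0.26,"y":0,"z":0.03,"jaw":-1},{"ax":0,"ay":0,"az":0,"x":0.25,"y":0,"z":0,"jaw":-1},{"ax":0,"ay":0,"az":0,"x":0.23,"y":0,"z":-0.06,"jaw":-1},{"ax":0,"ay":0,"az":0,"x":0.23,"y":0,"z":-0.06,"jaw":-1},{"ax":0,"ay":0,"az":0,"x":0.23,"y":0,"z":-0.06,"jaw":-1}]' 20
python3 st.py w5 s5
```

```text
clock: 9.98
position: [0.6244, -0.1287, 0.2923]
eef_rot: [3.097, 0.144, -0.437]
wrist_force: [-2.8, 8.5, 25.2]
finger_gap: 0.0155
pos [ 0.6244 -0.1287  0.2923] F [-2.8  8.5 25.2] T [ 1.73  1.97 -0.45] gap 0.015464610393653037 grasp [ 0.5817 -0.1323  0.1434] r 0.1216 theta 1.421 tilt 16.06182832308654
```

View pics/s5.png

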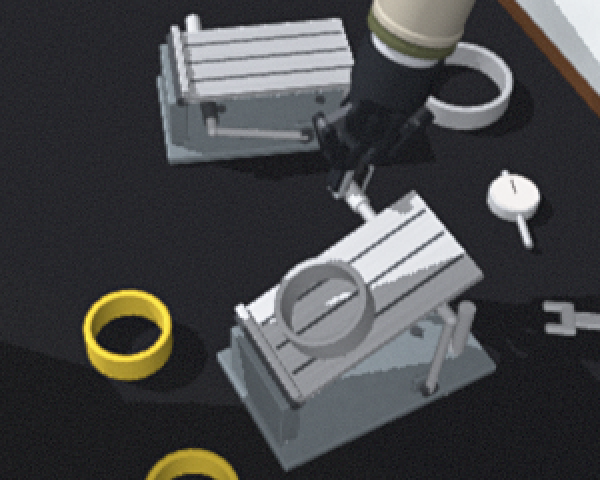

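View pics/w5.png

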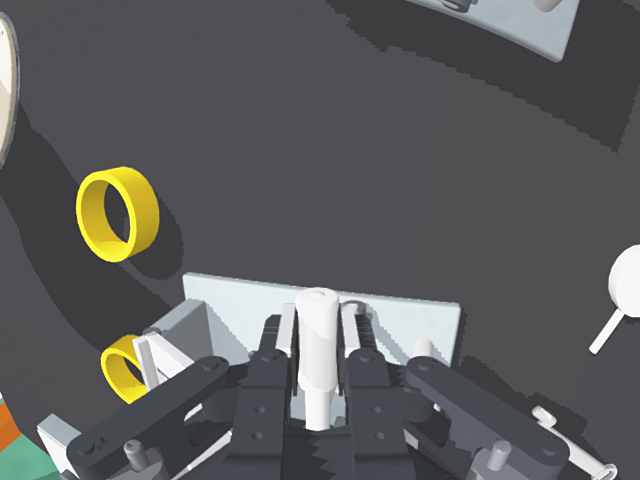

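```bash
python3 -m crank '[{"ax":0,"ay":0,"az":0,"x":0.13,"y":0,"z":-0.06,"jaw":-1},{"ax":0,"ay":0,"az":0,"x":0.13,"y":0,"z":-0.06,"jaw":-1},{"ax":0,"ay":0,"az":0,"x":0.13,"y":0,"z":-0.05,"jaw":-1},{"ax":0,"ay":0,"az":0,"x":0,"y":0,"z":0,"jaw":-1},{"ax":0,"ay":0,"az":0,"x":0,"y":0,"z":0,"jaw":-1}]' 20
python3 st.py w6 s6
```

```text
clock: 10.7
position: [0.6336, -0.128, 0.2923]
eef_rot: [3.096, 0.143, -0.442]
wrist_force: [-7.4, 3.4, 3.0]
finger_gap: 0.0157
pos [ 0.6336 -0.128   0.2923] F [-7.4  3.4  3. ] T [ 0.75  2.18 -0.34] gap 0.015656495197940216 grasp [ 0.5904 -0.1316  0.1435] r 0.1226 theta 1.492 tilt 16.256183267526293
```

View pics/s6.png

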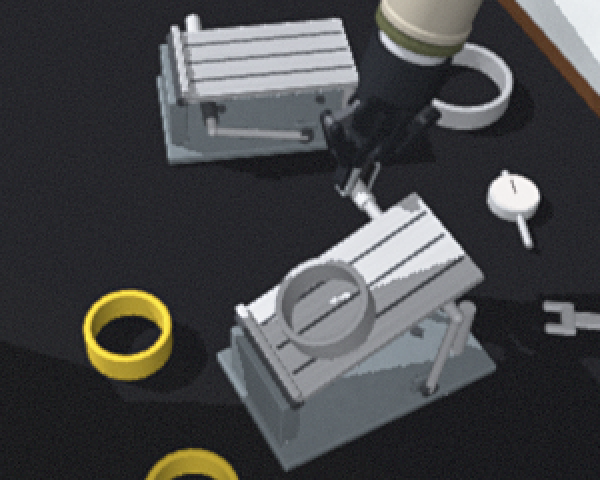

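```bash
python3 -m crank '[{"ax":0,"ay":0,"az":0,"x":0.13,"y":0,"z":0,"jaw":-1},{"ax":0,"ay":0,"az":0,"x":0.13,"y":0,"z":0,"jaw":-1},{"ax":0,"ay":0,"az":0,"x":0.13,"y":0,"z":0,"jaw":-1},{"ax":0,"ay":0,"az":0,"x":0,"y":0,"z":0,"jaw":-1},{"ax":0,"ay":0,"az":0,"x":0,"y":0,"z":0,"jaw":-1}]' 20
python3 st.py w7 s7
```

```text
clock: 11.42
position: [0.6408, -0.1275, 0.2913]
eef_rot: [3.097, 0.142, -0.452]
wrist_force: [-18.6, 6.1, 23.9]
finger_gap: 0.0152
pos [ 0.6408 -0.1275  0.2913] F [-18.6   6.1  23.9] T [ 1.14  5.74 -0.37] gap 0.015155257493303374 grasp [ 0.5967 -0.1308  0.1427] r 0.1228 theta 1.544 tilt 16.598988094666037
```

View pics/s7.png

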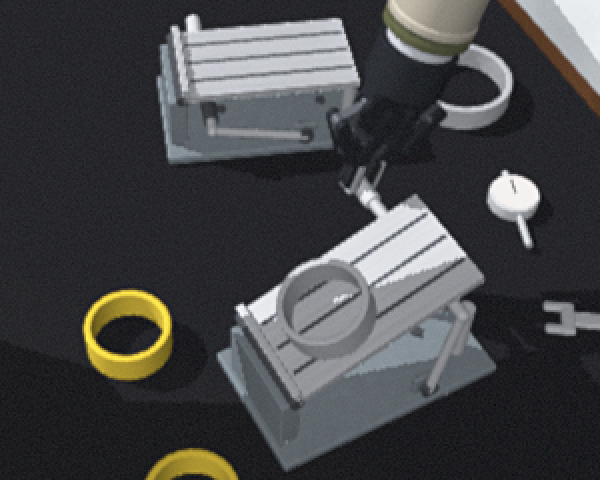

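```bash
python3 - x <<'E'
from h import *
c=env.read_camera('side')
im=c['img'][270:360,380:470]; save('leg7',cv2.resize(im,None,fx=6,fy=6,interpolation=cv2.INTER_CUBIC))
for v in range(298,340,3):
    row=[]
    for u in range(410,440,2):
        p=pt(c,u,v); d=p-np.array([.467,-.15,0]); X=d[0]*.9957+d[1]*.0924-.108; Y=-d[0]*.0924+d[1]*.9957
        row.append('%4d/%4d/%4d'%(X*1000,Y*1000,p[2]*1000))
    print(v,' '.join(row))
E
```

```text
298  -18/-161/ 138  -13/-161/ 135   -8/-160/ 131   56/ -99/  13   59/-101/  13   62/-104/  15   66/-105/  14   71/-106/  12   75/-107/  11   14/-172/ 131   16/-174/ 133   17/-177/ 136   22/-177/ 132   60/-147/  70  103/-113/   0
301  -18/-162/ 131   44/-102/  13   48/-103/  13   52/-105/  13   56/-106/  12   59/-109/  14   61/-112/  15   66/-113/  13   69/-115/  14   14/-173/ 124   15/-177/ 128   19/-178/ 127   56/-148/  64   95/-117/   0   98/-119/   1
304   36/-106/  14   40/-108/  14   46/-108/  10   48/-111/  13   50/-114/  16   54/-116/  14   58/-117/  13   63/-118/  11   12/-172/ 114   14/-175/ 117   16/-177/ 118   53/-148/  56   58/-149/  54   91/-123/   0   95/-124/  -1
307   34/-111/  10   35/-115/  15   37/-118/  18   42/-118/  15   47/-119/  12   50/-122/  15   52/-125/  16    9/-172/ 106   13/-173/ 105   14/-177/ 110   52/-146/  44   55/-148/  46   74/-135/  16   79/-136/  13   91/-131/   0
310   30/-117/  11   32/-120/  13   34/-124/  17   39/-124/  14   45/-124/  10   47/-127/  13    9/-169/  93    9/-174/  99   14/-174/  97   17/-176/  96   52/-148/  36   57/-149/  35 
[... 1405 characters left out ...]
 57/-176/   8
331   -3/-165/  26   -2/-169/  29    0/-172/  32    0/-176/  38    5/-176/  35   19/-169/  14   23/-170/  12   27/-170/  10   31/-172/   9   34/-175/  11   37/-176/  11   42/-177/   8   49/-176/   2   52/-178/   2   55/-180/   3
334   -6/-170/  23   -4/-173/  27    0/-175/  26    1/-178/  29    8/-175/  20   16/-173/  10   20/-174/  10   23/-176/  11   28/-177/   8   33/-177/   5   37/-179/   4   44/-178/  -2   46/-180/   0   48/-183/   2   53/-184/   0
337   -5/-171/  13   -5/-176/  21    0/-176/  17    5/-175/  11    9/-177/  11   15/-176/   5   21/-175/   0   24/-178/   1   29/-178/   0   32/-181/   0   36/-182/   0   38/-184/   0   42/-186/   0   45/-188/   1   46/-192/   5
```

View pics/leg7.png

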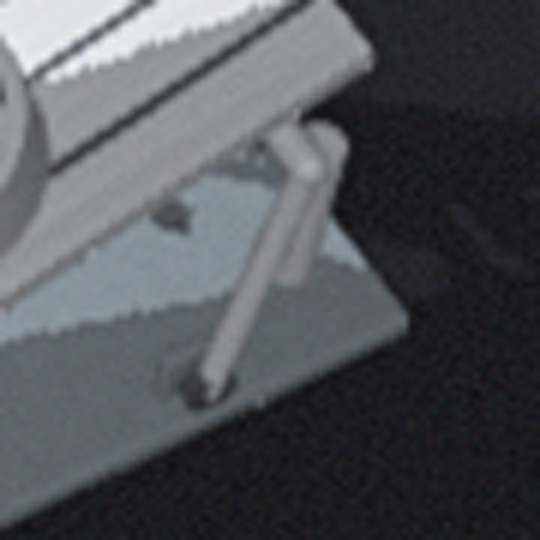

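Depth on the leg's right arm shows it leaning about 5–8° past vertical, with the bar's top at 136 mm (137 expected) and force rising against the stop. That matches 1.45 rad, so I relax slightly and open.

```bash
python3 -m crank '[{"ax":0,"ay":0,"az":0,"x":-0.1,"y":0,"z":0,"jaw":-1},{"ax":0,"ay":0,"az":0,"x":0,"y":0,"z":0,"jaw":-0.7},{"ax":0,"ay":0,"az":0,"x":0,"y":0,"z":0,"jaw":-0.3},{"ax":0,"ay":0,"az":0,"x":0,"y":0,"z":0,"jaw":0.1},{"ax":0,"ay":0,"az":0,"x":0,"y":0,"z":0,"jaw":0.1}]' 20
python3 st.py w8 s8
```

```text
clock: 12.2
position: [0.6429, -0.1282, 0.2904]
eef_rot: [3.095, 0.143, -0.43]
wrist_force: [-0.1, -0.2, 0.2]
finger_gap: 0.047
pos [ 0.6429 -0.1282  0.2904] F [-0.1 -0.2  0.2] T [ 0.03 -0.3   0.03] gap 0.04703650274692344 grasp [ 0.6008 -0.1322  0.1412] r 0.1221 theta 1.578 tilt 15.8325261612765
```

View pics/s8.png

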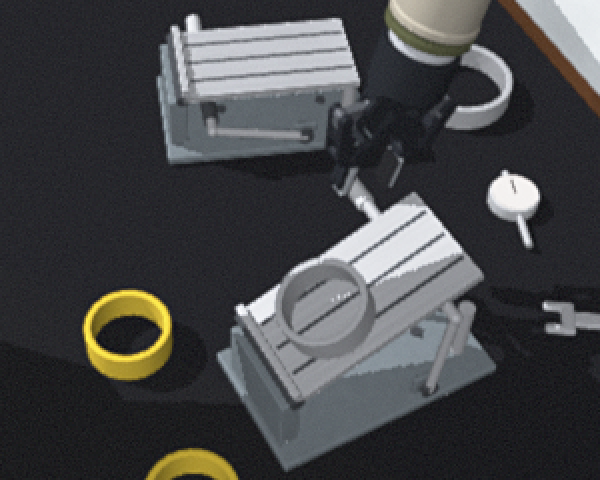

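View pics/w8.png

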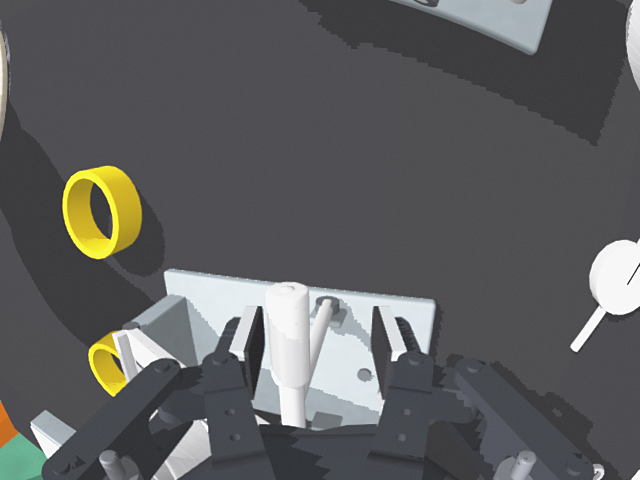

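The leg stays up on its own, with zero force on the tool. The sleeve is free between the open pads, at (288,330). I recentre a little and retreat.

```bash
python3 -m crank '[{"ax":0,"ay":0,"az":0,"x":-0.2,"y":0,"z":-0.3,"jaw":0.1},{"ax":0,"ay":0,"az":0,"x":0,"y":0,"z":-0.7,"jaw":0.1},{"ax":0,"ay":0,"az":0,"x":0,"y":0,"z":-1,"jaw":0.1},{"ax":0,"ay":0,"az":0,"x":0,"y":0,"z":-1,"jaw":0.1},{"ax":0,"ay":0,"az":0,"x":0,"y":0,"z":-1,"jaw":0.1}]'
python3 -m crank '[{"ax":0,"ay":0,"az":0,"x":0,"y":-1,"z":-0.6,"jaw":0.1},{"ax":0,"ay":0,"az":0,"x":0,"y":-1,"z":-0.4,"jaw":0.1},{"ax":0,"ay":0,"az":0,"x":0,"y":-1,"z":0,"jaw":0.1},{"ax":0,"ay":0,"az":0,"x":0,"y":0,"z":0,"jaw":0.1},{"ax":0,"ay":0,"az":0,"x":0,"y":0,"z":0,"jaw":0.1}]'
python3 - x <<'E'
from h import *
s=env.sense();print(s['wrist_force'],s['clock'])
c=env.read_camera('side'); save('s9',c['img'])
P=[]
for v in range(305,326,2):
  for u in range(418,430):
    p=pt(c,u,v); d=p-np.array([.467,-.15,0]); X=d[0]*.9957+d[1]*.0924-.108; Y=-d[0]*.0924+d[1]*.9957
    if Y<-.168 and p[2]>.045: P.append((X,p[2]))
P=np.array(P); k=np.polyfit(P[:,1],P[:,0],1); print(len(P),'lean deg',np.degrees(np.arctan(k[0])),k)
# plate tilt
q=[pt(c,u,v) for u,v in [(395,255),(400,262),(410,270),(420,275),(390,275),(345,312),(405,247)]]; print(np.round(q,3))
c=env.read_camera('top'); save('t9',c['img'])
E
```

```text
clock: 12.92
position: [0.6653, -0.126, 0.3889]
eef_rot: [3.095, 0.143, -0.433]
wrist_force: [-0.8, -0.3, 0.2]
finger_gap: 0.0471
clock: 13.55
position: [0.6645, -0.0504, 0.4101]
eef_rot: [3.094, 0.144, -0.437]
wrist_force: [0.1, 0.2, 0.3]
finger_gap: 0.0467
[0.13682082 0.23104415 0.26026563] 13.55
58 lean deg 3.7247039304359113 [6.51000793e-02 5.08125576e-05]
[[ 0.586 -0.212  0.15 ]
 [ 0.588 -0.229  0.147]
 [ 0.595 -0.255  0.151]
 [ 0.604 -0.274  0.155]
 [ 0.561 -0.243  0.139]
 [ 0.465 -0.263  0.099]
 [ 0.607 -0.209  0.16 ]]
```

View pics/s9.png

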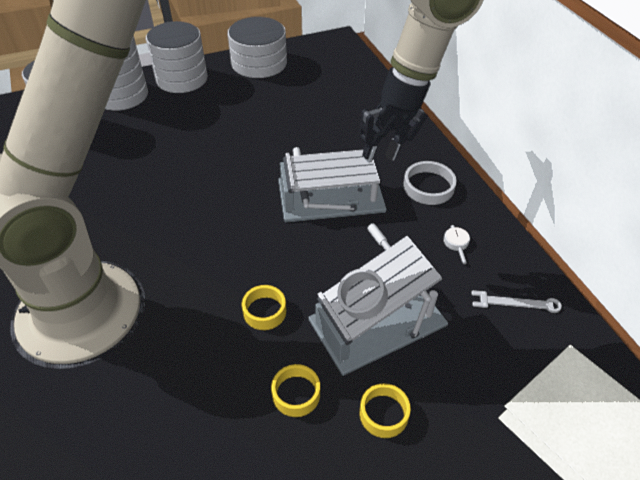

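View pics/t9.png

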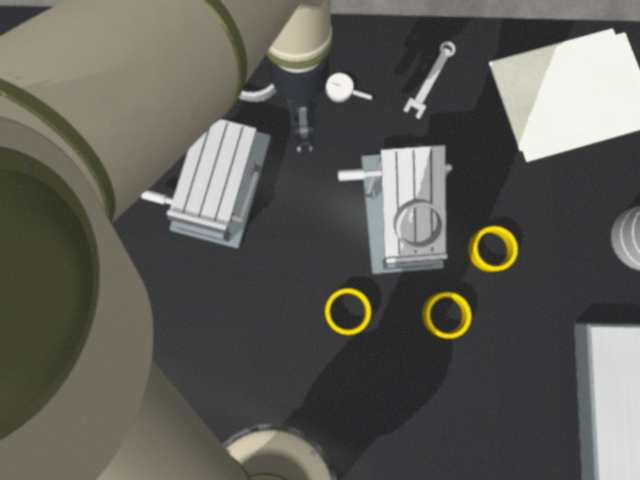

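The final pictures show the ring stand's plate tilted, with the slope between two plate points at 23.2°. The ring is still on the plate at side (362,293), and the leg is up with its grip at (378,235). The empty stand's leg is still folded, and the gripper is clear of everything. I hand in.

```bash
python3 -c "
from workcell import env
print(env.hand_in())"
```

```text
the job is handed in; nothing more can be done
None
```

The ring stand's prop leg is up past over-centre and holding by itself, and I handed the job in at about 13.7 s. I gripped the leg's side sleeve, swung it up along its arc to the stop, let go and backed the arm clear.

**Last checks**
- The plate slopes 23.2° (23° specified), and the ring is still on it near the ledge.
- The leg arm leans about 4° past vertical. The stop would be about 5°, so this puts the leg at roughly 1.43 rad against 1.45, within measurement noise.
- The leg did not drop when released, and the wrist force was about 0 N afterwards.
- The empty stand's leg is still folded, and the yellow rings look unmoved.

**What disagreed**
- The sleeve did not turn freely in the pads. Wrist force readings taken during the swing reached about 65 N (limit 120 N), until I tilted the tool with the leg and lightened the grip.
- The leg angle worked out from the gripper's position read high, up to 1.54 rad while pressing on the stop. The sleeve had probably shifted in the pads, so I relied on the camera depth measurement of the leg instead.

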